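Roll a feed roller one full turn over its cleaning board

ROBOT

A 7-joint arm with a two-finger parallel gripper is mounted at the origin on a cart in front of the work surface, level with it; the furniture and walls round the work are solid. World frame = base frame: x ahead of the robot, y to its left, z up, the work surface at z = 0. Lengths are in m, angles in rad, forces in N, time in s.
With the tool pointing down it reaches from about 0.425 to 0.925 m from the base axis. Payload 6.8 kg.
Tool frame: the origin (TCP) lies on the centre line of the jaws, within the pads' length; the fingertips stand 19 mm ahead of it and the grasp point (between the pads) is the TCP (bot.tcp_to_tips is the distance from the TCP to the fingertips, in m); x points along the fingers, y is the direction in which the jaws open and shut, and the axes are right-handed (so a half turn about x gives the same grasp; the last joint's range is limited). The gripper opens to 85 mm and grips with 20 to 120 N. Pads are 22 mm wide; open, the fingers measure 114 mm over their backs; the gripper's body (76 mm by 85 mm) begins 54 mm behind the grasp point. The pads swing forward as they close: fully open they stand 13 mm farther back than shut.
Start: joints at [1.218, 0.477, 0.022, 1.555, -0.011, 1.109, -0.083], TCP at [0.164, -0.655, 0.25] pointing down, gripper open.
Joint ranges: [-2.96, 2.96], [-0.34, 2.1], [-1.41, 1.46], [0.24, 2.44], [-1.37, 4.51], [0.17, 1.92], [-2.96, 2.96]. Speed limits (rad/s): [2.39, 2.39, 3.14, 3.14, 3.14, 3.14, 3.14].

INTERFACE

Orientations are given as a unit quaternion [w, x, y, z].
In Python, from station import status, eyes, bot gives the robot as it stands.
- The arm moves only by the tool apply_moves, never from a script. Its arguments are lists of equal length, an entry for each row: "travel": the shift along the tool's x, y, z in cm, a list of three; "turn": the turn, a rotation vector about the tool's x, y, z in rad, a list of three; "grip": the closure, from 0 (fully open) to 1 (shut). In form: {"travel": [[tx, ty, tz], ...], "turn": [[wx, wy, wz], ...], "grip": [grip, ...]}. A call has 1 to 8 rows; each row shifts and turns the pose as measured when the row begins, along the tool's axes as they then stand; what a row does not reach is not made up. A row lasts 1/12 s, in which the tool goes at most 41.7 mm and 7.16 degrees, less where a joint would pass 70% of its speed; a pose out of reach is approached as far as the arm can. A call is refused whole if a number of a shift passes 4.17 or a number of a turn 0.125, either way. A call with a gripper value outside its range is refused whole. The fingers move at their own pace and stop on an object; "newtons" is the grip in N (left out, the last holds). Time passes only in rows, so rows that do not move let the fingers close. It gives the time, the measured TCP pose, the force and the opening at its end, in the units of the state.
- status.get_obs(): the state, without advancing time (a new reading comes with each control period).
- eyes.read_camera(name): name is "scene" or "side" or "wrist"; returns the picture (384x512x3 uint8, red, green, blue); there is no depth.
- eyes.calibration(name): a dict with "intrinsics" (3x3 intrinsics, pixels), "xyz" and "attitude" of the camera in the world; the wrist camera has in their place "T_tool_cam" (4x4, takes a point from camera to tool coordinates, whose origin is the TCP and whose axes are the tool frame's). Camera axes: x right, y down, z forward; pixel columns grow to the right and rows downward; lengths in m; the calibration is good to about 2 mm. The wrist camera is an equidistant fisheye: a pixel r from the principal point sees the ray r / f radians off the axis. A picture is of the moment at which its call begins: read the wrist's pose just before it. calibration takes no time and is no camera call.
- bot.hand_in(): hands the job in, once; it reports no verdict.
Trained networks look in the newest picture that a camera, given by its name, has taken for a name from the list of things; names that differ only in an ending like _2 or _b are one class to them, and where a whole thing is asked for, a point or a joint stands for the part that bears it (a point fixed in the world has none). Each returns a list of dicts, best first, with "score" (0 to 1); they miss things now and then, are a little off and sometimes report something else, mostly with a low value. They report only what shows in the picture. A call takes as long as a camera call.
- eyes.masks_of(thing, camera): "region" (384x512 bool, what is visible of it) and "rect" ([left, top, right, bottom] in pixels, round what is visible of it).
The state is a dict: "t": time; "q": joint angles; "joint_vel": joint speeds; "joint_torque": joint torques, N m; "eef_pos": TCP position; "tool_rot": TCP orientation; "contact_force": force on the tool from outside, world axes, zero at the start; "torque": the same for the moment, N m; "gripper_width": opening from 0.0 (shut) to 1.0 (fully open).
Only numpy, scipy, OpenCV 4.12 (cv2) and the standard library are available. Lean on these libraries where they do the work, as an engineer would, in place of code of your own. Each camera call takes 0.05 s, during which the arm holds its last target. There are 200 camera calls.

TASK

Clean the metal feed roller: push on the upper half of the drum with the fingertips so that it rolls one full turn along the tacky board, from the single line to the double line, and stop it there, lying square over the double line with its engraved index line on top again. Do not pinch or lift the roller, do not let it run on past the double line, and leave the things standing around the board where they are.

Things in the scene. Friction and masses are not known exactly. Their poses are not given: they have to be found in the camera images.
- roller: Loose metal roller, 0.4 to 0.8 kg: drum 70 mm in diameter, 110 mm long, with 10 mm shaft stubs 25 mm out of each end. Origin mid-axis (35 mm above the sheet), x along the axis, z towards the dark index line along the drum; starts line up over the board's single line. Slippery to fingers (friction 0.1), grips the sheet; after a push at 40 to 80 mm/s it coasts on up to 20 mm.
- board: Fixed grey plate with a pale tacky sheet on top, 164 (x) by 340 (y) by 12 mm thick; origin at the middle of its underside, z up. One dark line across it at y = -110 mm; a double line (10 mm apart) centred on y = +110 mm; 220 mm is one turn of the roller, which must roll towards the board's +y (about the robot's left).
- finish (a point): Middle of the double line, on top of the sheet; axes as the board's.
- tinner: Small round white tin, 38 mm across, 19 mm high, loose on the bench just past the board's double-line end; origin at the middle of its underside. Bystander.
- carton: Small carton of parts, 50 x 50 x 42 mm, loose, by the board's far long side; origin at the middle of its underside. Bystander.
- jar: Brown jar with a white cap, 44 mm across, 47 mm high, loose, by the board's far long side; origin at the middle of its underside. Bystander.
- spool: Spool of thin wire on black flanges, standing on a flange, 54 mm across, 40 mm high, loose, beyond the board's single-line end; the origin is under the middle of its outline with the wire end, 14 mm from the spool's axis. Bystander.
- wick: Flat round reel, 44 mm across and 11 mm high with a short tail, loose, on the other bench to the left; the origin is under the middle of its outline with the tail, 20 mm from the reel's axis. Bystander.

How it is judged:
On the way:
1. the roller has turned half over on its way: index line underneath, between the two marks (angle between roller's own z axis and vertical above 2.5 rad and y of roller in the frame of board between -0.06 and 0.06 m), for 0.05 s.
At the end, for the whole second after the job is handed in: The roller lies still on the sheet, its axis within 10 mm of the middle of the double line and within 0.09 rad of square to the board, its middle within 20 mm of the board's centre line, and its index line on top within 0.5 rad (one full turn made) (y of roller in the frame of board between 0.1 and 0.12 m and x of roller in the frame of board between -0.02 and 0.02 m and z of roller in the frame of board between 0.043 and 0.051 m and angle between the x axis of roller and the x axis of board, either way round below 0.09 rad and angle between roller's own z axis and vertical below 0.5 rad and linear speed of roller below 0.01 m/s); the robot touches nothing.
It fails at once if the roller is lifted or hops: its axis rises more than 10 mm (z of roller in the frame of board above 0.057 m).
It fails at once if the fingers touch the roller while reaching well below its axis (pinching it or shoving it low down) (contact force between the fingers and roller above 0.3 N and height (world z) of the grasp point below 0.052 m).
It fails at once if the roller runs more than 25 mm past the middle of the double line (y of roller in the frame of board above 0.135 m).
It fails at once if one of the things around the board is moved more than 15 mm (distance of any of tinner, carton, jar, spool, wick from where it was at the start of the episode above 0.015 m).
It also fails if it takes over 54 s, if anything falls off the work surface, if the arm or the gripper's body presses on something with over 40 N, if the wrist force passes 120 N, or if a joint passes its speed limit or range.

## Working session

There is one attempt and no reset: what is moved stays moved. The work goes in short steps, Python scripts to look and compute and a tool call to move; the robot and the scene stay as the last step left them, time stands still between calls to the robot, and variables do not carry over. Pictures are saved under pics/ and viewed, about 8 in all and at most 12, crops included, and the job is handed in when it is done.

Besides the shell and the picture viewer there is one more tool, called after "Emit:" as a command line: name --argument value ..., lists and objects as JSON in quotes. apply_moves: Moves the arm, as the interface text tells. Its arguments: {"type":"object","properties":{"travel":{"type":"array"},"turn":{"type":"array"},"grip":{"type":"array"},"newtons":{"type":"number"}},"required":["travel","turn","grip"]}

```bash
mkdir -p pics; ls
python3 - <<'E'
from station import status, eyes, bot
import cv2,numpy as np
o=status.get_obs();print({k:np.round(v,3) for k,v in o.items()})
ims=[]
for n in("scene","side"):
    c=eyes.calibration(n);print(n,c)
    im=eyes.read_camera(n);cv2.imwrite(f"pics/{n}0.png",im[:,:,::-1])
print(eyes.calibration("wrist"))
for t in("roller","board"):
    for c in("scene","side"):
        for d in eyes.masks_of(t,c)[:2]:print(t,c,d["score"],d["rect"])
E
```

```text
pics
{'t': np.float64(0.0), 'q': array([ 1.218,  0.478,  0.022,  1.556, -0.012,  1.109, -0.083]), 'joint_vel': array([-0.   ,  0.002,  0.   ,  0.001, -0.   ,  0.001,  0.001]), 'joint_torque': array([-1.0000e-03, -5.9645e+01,  1.6080e+00, -2.8120e+01,  1.3000e-02,
        1.0000e-02, -0.0000e+00]), 'eef_pos': array([ 0.163, -0.654,  0.249]), 'tool_rot': array([-0.086, -0.702, -0.087,  0.702]), 'contact_force': array([ 0.634, -0.288,  0.089]), 'torque': array([-0.004,  0.007, -0.022]), 'gripper_width': np.float64(1.002)}
scene {'intrinsics': array([[348.78866651,   0.        , 258.25666655],
       [  0.        , 348.78866651, 189.70965561],
       [  0.        ,   0.        ,   1.        ]]), 'xyz': array([0.14120055, 0.37042371, 0.72454221]), 'attitude': array([ 0.13453371, -0.28934328,  0.8709162 , -0.37374605])}
side {'intrinsics': array([[359.71678741,   0.        , 251.70250438],
       [  0.        , 359.71678741, 188.58193628],
       [  0.        ,   0.        ,   1.        ]]), 'xyz': array([ 0.49389396, -1.0049259 ,  0.40637026]), 'attitude': array([-0.56453696,  0.82426043, -0.02859197,  0.03279113])}
{'intrinsics': array([[297.31863964,   0.        , 256.79788952],
       [  0.        , 297.31863964, 190.71843888],
       [  0.        ,   0.        ,   1.        ]]), 'T_tool_cam': array([[-3.51924097e-04, -3.15426537e-01,  9.48949933e-01,
        -1.23071647e-01],
       [ 9.99999887e-01, -4.15029540e-04,  2.32902410e-04,
        -6.90789440e-04],
       [ 3.20378654e-04,  9.48949908e-01,  3.15426647e-01,
        -8.04223514e-02],
       [ 0.00000000e+00,  0.00000000e+00,  0.00000000e+00,
         1.00000000e+00]])}
roller scene 0.85 [292.6, 145.0, 335.4, 178.5]
roller side 0.92 [200.1, 227.4, 281.8, 268.5]
board scene 0.89 [240.2, 161.7, 342.5, 240.1]
board side 0.8 [195.6, 206.8, 282.6, 290.8]
```

Run:
```python
import cv2,numpy as np
a=cv2.imread("pics/scene0.png");b=cv2.imread("pics/side0.png")
a=cv2.resize(a[120:270,200:400],(800,600),interpolation=3)
b=cv2.resize(b[170:320,140:340],(800,600),interpolation=3)
cv2.imwrite("pics/sa.png",a);cv2.imwrite("pics/sb.png",b)
```

```text
(no output)
```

View pics/sa.png

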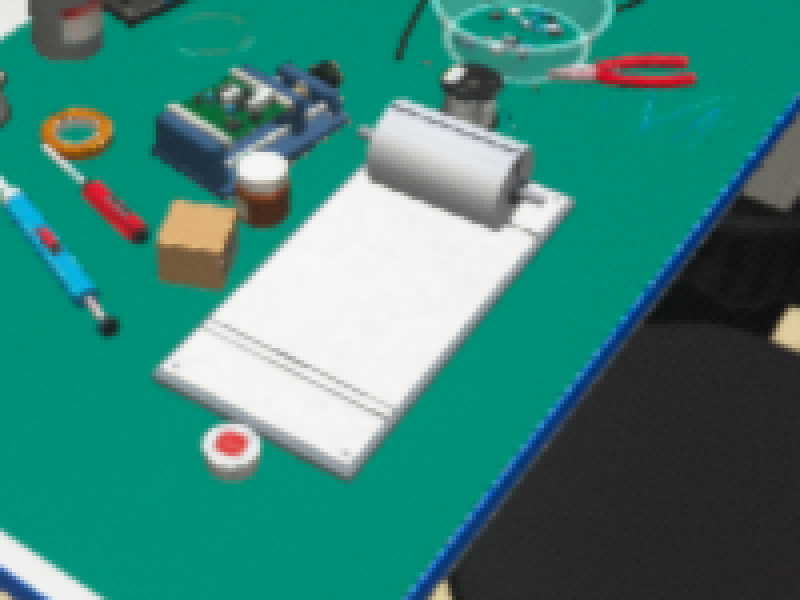

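View pics/sb.png

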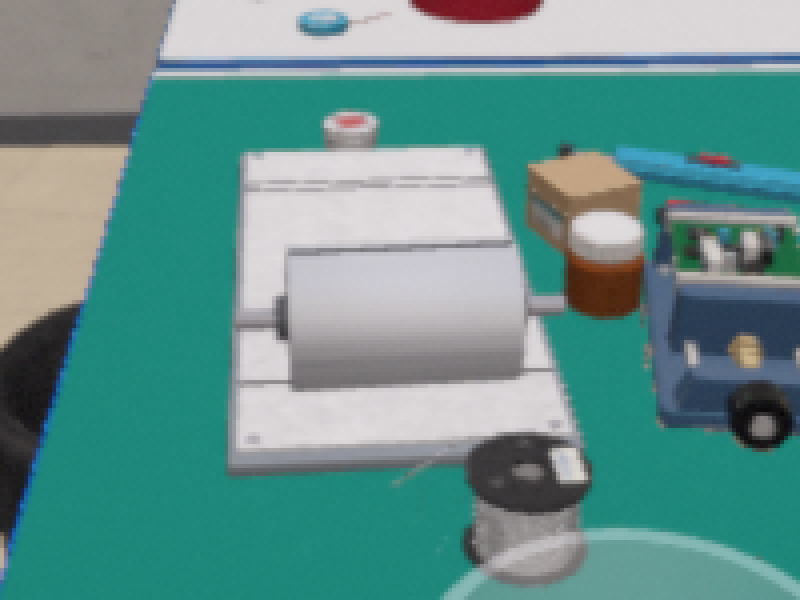

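The scene view shows the roller on the single line. The jar and carton are on the far side, the tin lies past the double line, and the spool is behind the roller. I'll turn the board corners and lines into positions.

```bash
cat > h.py <<'E'
from station import status, eyes, bot
import cv2,numpy as np
from scipy.spatial.transform import Rotation as R
from scipy.optimize import least_squares
def rot(q): return R.from_quat(np.r_[q[1:],q[0]]).as_matrix()
def cam(n):
    c=eyes.calibration(n);return c["intrinsics"],c["xyz"],rot(c["attitude"])
def unproj(n,uv,z):
    K,p,M=cam(n);d=M@np.linalg.solve(K,[uv[0],uv[1],1]);return p+d*(z-p[2])/d[2]
def proj(n,P):
    K,p,M=cam(n);q=(np.atleast_2d(P)-p)@M@K.T;return q[:,:2]/q[:,2:]
def b2w(b,P): # b = x,y,yaw (board x axis)
    c,s=np.cos(b[2]),np.sin(b[2]);P=np.atleast_2d(P)
    return np.c_[b[0]+c*P[:,0]-s*P[:,1],b[1]+s*P[:,0]+c*P[:,1],P[:,2]]
E
python3 - <<'E'
from h import *
A=lambda u,v:((u+.5)/4-.5+200,(v+.5)/4-.5+120)
B=lambda u,v:((u+.5)/4-.5+140,(v+.5)/4-.5+170)
t=.012
sc=[((82,170),(0,0))]
pts={"scene":[((82,170),A(155,375)),((-82,170),A(348,466)),((-82,-170),A(573,203)),((82,110),A(208,324)),((-82,110),A(391,414))],
"side":[((-82,170),B(243,152)),((82,170),B(485,149)),((-82,-170),B(232,462)),((82,-170),B(578,442)),((-82,110),B(244,186)),((82,110),B(492,181)),((-82,-110),B(237,382)),((82,-110),B(552,371))]}
for n,l in pts.items():
    W=np.array([unproj(n,uv,t) for _,uv in l]);print(n,np.round(W,3).tolist())
def f(b,ns=("scene","side")):
    return np.concatenate([(proj(n,b2w(b,[[*np.array(k)/1000,t] for k,_ in pts[n]]))-[uv for _,uv in pts[n]]).ravel() for n in ns])
for ns in(("scene",),("side",),("scene","side")):
    r=least_squares(f,[.5,-.4,0],args=(ns,));print(ns,r.x,np.abs(r.fun).max())
for th in("tinner","carton","jar","spool"):
    for c in("scene","side"):
        for d in eyes.masks_of(th,c)[:1]:
            x=d["rect"];print(th,c,d["score"],np.round(unproj(c,((x[0]+x[2])/2,x[3]-3),0),3))
b=r.x
# roller drum ends on the index line in side: 
for uv in(B(288,250),B(512,241)): print("index",unproj("side",uv,.012+.07))
for uv in(A(398,102),A(532,150)): print("index sc",unproj("scene",uv,.012+.07))
print("start",b2w(b,[[0,-.11,0],[0,.11,0]]))
E
```

```text
scene [[0.597, -0.117, 0.012], [0.444, -0.129, 0.012], [0.449, -0.454, 0.012], [0.598, -0.178, 0.012], [0.445, -0.184, 0.012]]
side [[0.44, -0.125, 0.012], [0.602, -0.126, 0.012], [0.451, -0.462, 0.012], [0.609, -0.456, 0.012], [0.443, -0.177, 0.012], [0.601, -0.176, 0.012], [0.45, -0.398, 0.012], [0.606, -0.397, 0.012]]
('scene',) [ 0.52642674 -0.29120954  0.03361051] 2.0406912349130266
('side',) [ 0.52546275 -0.28776231  0.02748987] 2.244307069081742
('scene', 'side') [ 0.52541176 -0.28928599  0.02890338] 2.651668872744551
tinner scene 0.43 [ 0.503 -0.091  0.   ]
tinner side 0.5 [ 0.516 -0.054  0.   ]
carton scene 0.68 [ 0.638 -0.225  0.   ]
jar scene 0.47 [ 0.637 -0.307  0.   ]
jar side 0.74 [ 0.641 -0.329  0.   ]
spool scene 0.73 [ 0.562 -0.511  0.   ]
spool side 0.84 [ 0.58  -0.512  0.   ]
index [ 0.47625097 -0.39507941  0.082     ]
index [ 0.58377679 -0.39056305  0.082     ]
index sc [ 0.58395262 -0.40349308  0.082     ]
index sc [ 0.47118778 -0.41047709  0.082     ]
start [[ 0.52859069 -0.39924005  0.        ]
 [ 0.52223284 -0.17933194  0.        ]]
```

```bash
cat >> h.py <<'E'
def plan(target,tz,yaw):
    """tool-frame shift (cm) and rotvec from now to: x down, tool y along dir yaw (or opposite, nearer)"""
    o=status.get_obs();M=rot(o["tool_rot"]);p=o["eef_pos"]
    best=None
    for s in(1,-1):
        x=np.array([0,0,-1.]);y=s*np.array([np.cos(yaw),np.sin(yaw),0]);T=np.c_[x,y,np.cross(x,y)]
        w=R.from_matrix(M.T@T).as_rotvec()
        if best is None or np.linalg.norm(w)<np.linalg.norm(best[0]):best=(w,T)
    w,T=best;d=np.r_[target,tz]-p
    print("t",o["t"],"p",np.round(p,4),"F",np.round(o["contact_force"],1),"g",o["gripper_width"],"\ncur axes\n",np.round(M,3),"\nrotvec",np.round(w,4),"shift now-axes cm",np.round(100*M.T@d,2),"shift target-axes cm",np.round(100*T.T@d,2))
E
python3 - <<'E'
from h import *
print(bot.tcp_to_tips)
b=[.5254,-.2893,.029]
P=b2w(b,[[0,-.11-.035-.011-.03,0]])[0];print(P)
plan(P[:2],.15,b[2])
E
```

```text
0.019
[ 0.53079324 -0.47522179  0.        ]
t 0.7 p [ 0.1636 -0.6549  0.2503] F [0.1 0.4 0. ] g 1.0030112410817353 
cur axes
 [[-0.     0.242 -0.97 ]
 [-0.    -0.97  -0.242]
 [-1.     0.     0.   ]] 
rotvec [-1.355  0.     0.   ] shift now-axes cm [ 10.03  -8.53 -39.98] shift target-axes cm [ 10.03  37.23 -16.89]
```

Emit:
apply_moves --travel '[[0, -0.71, -3.34], [0, -0.33, -3.39], [0, 0.05, -3.41], [0, 0.44, -3.38], [0, 0.82, -3.31], [0, 1.18, -3.2], [0, 1.54, -3.04], [0, 1.87, -2.85]]' --turn '[[-0.113, 0, 0], [-0.113, 0, 0], [-0.113, 0, 0], [-0.113, 0, 0], [-0.113, 0, 0], [-0.113, 0, 0], [-0.113, 0, 0], [-0.113, 0, 0]]' --grip '[0, 0, 0, 0, 0, 0, 0, 0]'

```text
t: 1.37
eef_pos: [0.4043, -0.5359, 0.2497]
tool_rot: [-0.39, -0.587, -0.389, 0.593]
contact_force: [0.1, -0.2, -0.4]
gripper_width: 1.001
```

Run:
```python
from h import *
plan([.5308,-.4752],.15,.029)
```

```text
t 1.3667 p [ 0.4043 -0.5359  0.2497] F [ 0.1 -0.2 -0.4] g 1.0009969353068031 
cur axes
 [[-0.007  0.919 -0.393]
 [-0.006 -0.393 -0.919]
 [-1.    -0.004  0.008]] 
rotvec [-0.4332  0.0074  0.0055] shift now-axes cm [  9.85   9.29 -10.64] shift target-axes cm [ 9.97 12.83 -5.7 ]
```

Emit:
apply_moves --travel '[[0, 2.3, -2.64], [0, 2.57, -2.37], [0, 2.81, -2.08], [0, 3.02, -1.77], [3, 0, 0], [3, 0, 0], [0, 0, 0]]' --turn '[[-0.108, 0.002, 0.001], [-0.108, 0.002, 0.001], [-0.108, 0.002, 0.001], [-0.108, 0.002, 0.001], [0, 0, 0], [0, 0, 0], [0, 0, 0]]' --grip '[0, 0, 0, 0, 0, 0, 0]'

```text
t: 1.95
eef_pos: [0.548, -0.4616, 0.1906]
tool_rot: [0.52, 0.485, 0.515, -0.479]
contact_force: [-0.6, 0.7, -1.1]
gripper_width: 1.001
```

Run:
```python
from h import *
plan([.5308,-.4752],.15,.029)
im=eyes.read_camera("wrist");cv2.imwrite("pics/w1.png",cv2.resize(im[:,:,::-1],(768,576)))
```

```text
t 1.95 p [ 0.548  -0.4616  0.1906] F [-0.6  0.7 -1.1] g 1.0009671239985902 
cur axes
 [[ 0.011  0.997  0.071]
 [ 0.002  0.071 -0.998]
 [-1.     0.011 -0.002]] 
rotvec [ 0.0417 -0.0017 -0.0107] shift now-axes cm [ 4.03 -1.86  1.25] shift target-axes cm [ 4.06 -1.76  1.31]
```

View pics/w1.png

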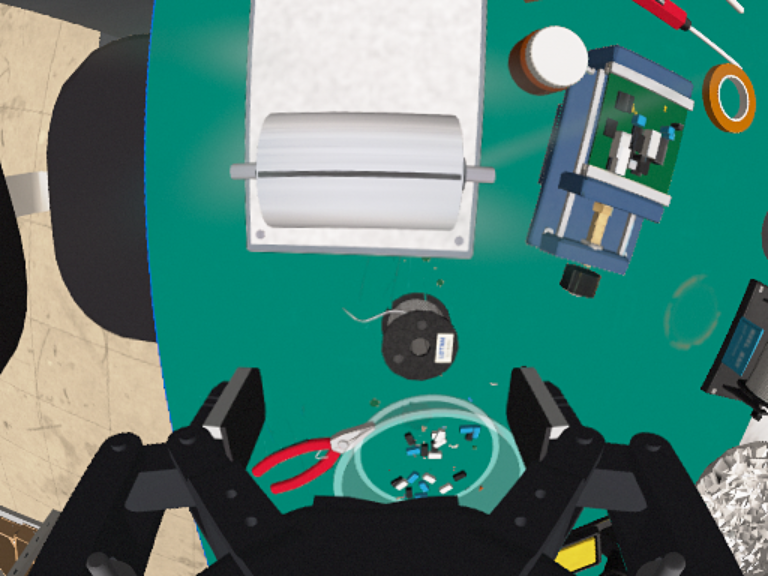

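The wrist view shows the drum, with its index line at about (258–465, 175). The board corners are at (247,248) and (472,255), and the spool is below them.

```bash
cat >> h.py <<'E'
def wun(uv,z,o=None,s=1.5):
    """wrist pixel (in s-scaled picture) to the plane z"""
    o=o or status.get_obs();c=eyes.calibration("wrist");K=c["intrinsics"];T=c["T_tool_cam"]
    u=(np.array(uv)+.5)/s-.5;v=(u-K[:2,2])/K[0,0];r=np.hypot(*v)
    d=np.r_[v/r*np.sin(r),np.cos(r)];M=rot(o["tool_rot"])
    p=o["eef_pos"]+M@T[:3,3];d=M@T[:3,:3]@d
    return p+d*(z-p[2])/d[2]
E
python3 - <<'E'
from h import *
o=status.get_obs();print(o["t"],o["eef_pos"])
o["eef_pos"]=np.array([.548,-.4616,.1906])
for n,uv,z in(("idxL",(258,177),.082),("idxR",(465,174),.082),("cornL",(247,248),.012),("cornR",(472,255),.012),("boardL",(249,20),.012),("boardR",(485,20),.012),("jar",(555,57),.047),("spool",(419,347),.04)):print(n,np.round(wun(uv,z,o),4))
plan([.5295,-.4752],.15,.029)
E
```

```text
2.0 [ 0.54834547 -0.46272054  0.19333754]
idxL [ 0.477  -0.4008  0.082 ]
idxR [ 0.5854 -0.3928  0.082 ]
cornL [ 0.45   -0.4579  0.012 ]
cornR [ 0.6102 -0.4529  0.012 ]
boardL [ 0.4448 -0.2958  0.012 ]
boardR [ 0.6046 -0.287   0.012 ]
jar [ 0.6431 -0.3139  0.047 ]
spool [ 0.5757 -0.5131  0.04  ]
t 2.0 p [ 0.5483 -0.4627  0.1933] F [-0.2  0.2  0.5] g 1.0020640591533705 
cur axes
 [[ 0.012  0.998  0.069]
 [ 0.     0.069 -0.998]
 [-1.     0.012  0.001]] 
rotvec [ 0.0405  0.0003 -0.0124] shift now-axes cm [ 4.31 -2.02  1.11] shift target-axes cm [ 4.33 -1.92  1.19]
```

Emit:
apply_moves --travel '[[1.5, -1.7, 0.9], [3, 0, 0], [3, 0, 0], [2.5, 0, 0], [1.5, 0, 0], [0, 0, 0]]' --turn '[[0.038, 0, -0.012], [0, 0, 0], [0, 0, 0], [0, 0, 0], [0, 0, 0], [0, 0, 0]]' --grip '[0, 0, 0, 0, 0, 0]'

```text
t: 2.5
eef_pos: [0.5294, -0.4855, 0.0852]
tool_rot: [0.509, 0.494, 0.498, -0.499]
contact_force: [0.1, 0.5, -0.9]
gripper_width: 1.002
```

Run:
```python
from h import *
plan([.5325,-.463],.064,.031)
```

```text
t 2.5 p [ 0.5294 -0.4855  0.0852] F [ 0.1  0.5 -0.9] g 1.0018523031482152 
cur axes
 [[ 0.007  1.     0.014]
 [-0.015  0.014 -1.   ]
 [-1.     0.007  0.015]] 
rotvec [-0.0171  0.0152 -0.0065] shift now-axes cm [ 2.09  0.32 -2.27] shift target-axes cm [ 2.12  0.38 -2.24]
```

Emit:
apply_moves --travel '[[1.0, 0.35, -0.8], [0, 0, 0], [0.9, 0, -0.6], [0, 0, 0], [0, 0, 0]]' --turn '[[-0.017, 0.015, -0.006], [0, 0, 0], [0, 0, 0], [0, 0, 0], [0, 0, 0]]' --grip '[0, 0, 0, 0, 0]'

```text
t: 2.92
eef_pos: [0.5342, -0.4745, 0.0708]
tool_rot: [0.509, 0.493, 0.505, -0.493]
contact_force: [0.2, -0.3, -0.1]
gripper_width: 1.002
```

Run:
```python
from h import *
plan([.5325,-.463],.064,.031)
im=eyes.read_camera("wrist");cv2.imwrite("pics/w2.png",cv2.resize(im[:,:,::-1],(768,576)))
```

```text
t 2.9167 p [ 0.5342 -0.4745  0.0708] F [ 0.2 -0.3 -0.1] g 1.0017937877535092 
cur axes
 [[ 0.005  1.     0.028]
 [-0.005  0.028 -1.   ]
 [-1.     0.005  0.005]] 
rotvec [-0.0027  0.0047 -0.0051] shift now-axes cm [ 0.68 -0.14 -1.15] shift target-axes cm [ 0.68 -0.13 -1.15]
```

View pics/w2.png

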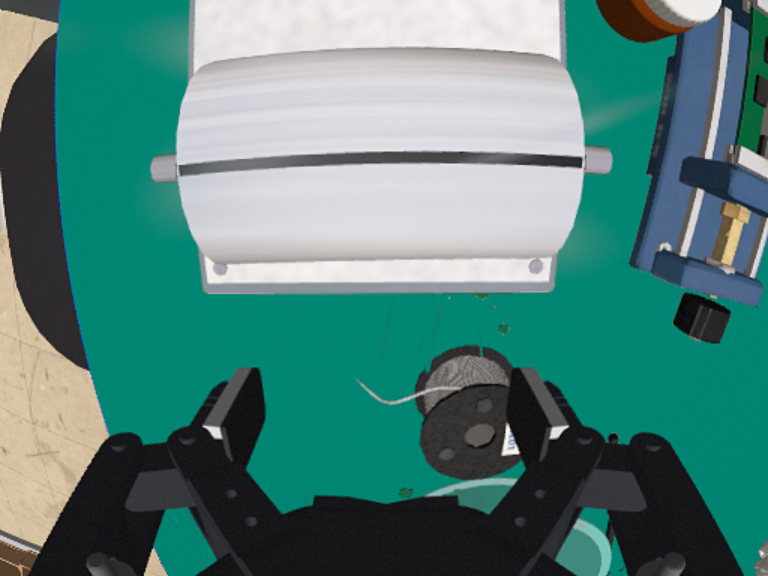

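Emit:
apply_moves --travel '[[0.5, -0.15, -0.3], [0.2, 0, -0.3], [0, 0, -0.3], [0, 0, -0.3], [0, 0, 0], [0, 0, 0]]' --turn '[[-0.003, 0.005, -0.005], [0, 0, 0], [0, 0, 0], [0, 0, 0], [0, 0, 0], [0, 0, 0]]' --grip '[0, 0, 0, 0, 0, 0]'

```text
t: 3.47
eef_pos: [0.5332, -0.4605, 0.0647]
tool_rot: [0.508, 0.492, 0.508, -0.491]
contact_force: [0.7, 0.1, -0.4]
gripper_width: 1.0
```

Run:
```python
from h import *
o=status.get_obs();o2=dict(o);o2["eef_pos"]=np.array([.5342,-.4745,.0708]);o2["tool_rot"]=np.array([.509,.493,.505,-.493])/np.linalg.norm([.509,.493,.505,-.493])
for n,uv,z in(("idxL",(180,169),.082),("idxR",(582,161),.082),("cornL",(205,292),.012),("cornR",(553,292),.012)):print(n,np.round(wun(uv,z,o2),4))
plan([.5325,-.463],.064,.031)
```

```text
idxL [ 0.4769 -0.3988  0.082 ]
idxR [ 0.5831 -0.3939  0.082 ]
cornL [ 0.451  -0.4586  0.012 ]
cornR [ 0.6092 -0.4544  0.012 ]
t 3.4667 p [ 0.5332 -0.4605  0.0647] F [ 0.7  0.1 -0.4] g 1.0002615235273968 
cur axes
 [[ 0.001  0.999  0.033]
 [ 0.     0.033 -0.999]
 [-1.     0.001 -0.   ]] 
rotvec [ 0.0018 -0.0002 -0.001 ] shift now-axes cm [ 0.07 -0.07  0.25] shift target-axes cm [ 0.07 -0.07  0.25]
```

Emit:
apply_moves --travel '[[0, 0, -0.3], [0, 0, -0.3], [0, 0, -0.3], [0, 0, -0.3], [0, 0, -0.3], [0, 0, -0.3], [0, 0, -0.3], [0, 0, -0.3]]' --turn '[[0, 0, 0], [0, 0, 0], [0, 0, 0], [0, 0, 0], [0, 0, 0], [0, 0, 0], [0, 0, 0], [0, 0, 0]]' --grip '[0, 0, 0, 0, 0, 0, 0, 0]'

```text
t: 4.13
eef_pos: [0.5323, -0.4353, 0.0652]
tool_rot: [0.509, 0.492, 0.507, -0.492]
contact_force: [0.4, 1.0, 0.3]
gripper_width: 0.999
```

Run:
```python
from h import *
plan([.5325,-.463],.064,.031)
im=eyes.read_camera("wrist");cv2.imwrite("pics/w3.png",cv2.resize(im[:,:,::-1],(768,576)))
```

```text
t 4.1333 p [ 0.5323 -0.4353  0.0652] F [0.4 1.  0.3] g 0.9987188113835825 
cur axes
 [[ 0.002  0.999  0.032]
 [-0.001  0.032 -0.999]
 [-1.     0.002  0.001]] 
rotvec [ 0.001   0.0012 -0.0017] shift now-axes cm [ 0.12 -0.07  2.77] shift target-axes cm [ 0.12 -0.07  2.77]
```

View pics/w3.png

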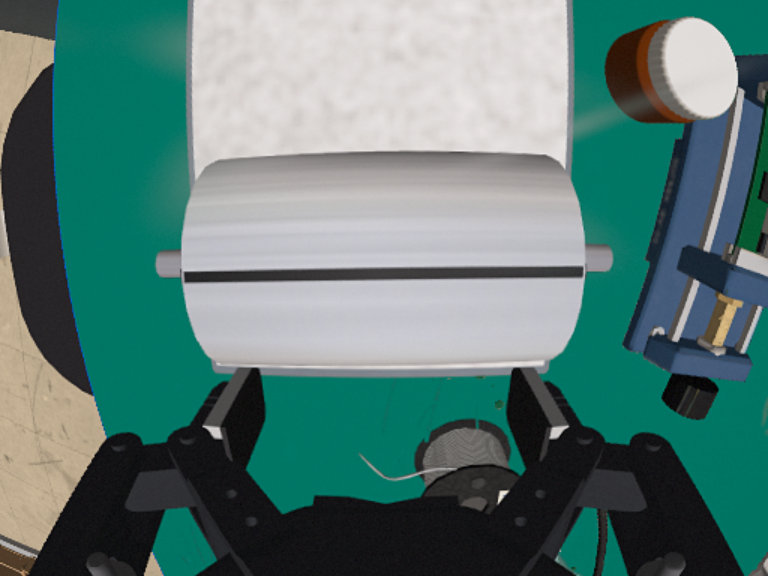

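Emit:
apply_moves --travel '[[0.2, 0, -0.3], [0.1, 0, -0.3], [0, 0, -0.3], [0, 0, -0.3], [0, 0, -0.3], [0, 0, -0.3], [0, 0, -0.3], [0, 0, -0.3]]' --turn '[[0, 0, 0], [0, 0, 0], [0, 0, 0], [0, 0, 0], [0, 0, 0], [0, 0, 0], [0, 0, 0], [0, 0, 0]]' --grip '[0, 0, 0, 0, 0, 0, 0, 0]'

```text
t: 4.85
eef_pos: [0.5315, -0.4083, 0.0617]
tool_rot: [0.509, 0.492, 0.507, -0.492]
contact_force: [0.3, -0.4, 0.1]
gripper_width: 0.997
```

```bash
cat >> h.py <<'E'
def rol(c="wrist"):
    """rough roller pixel rect and its front (top) edge"""
    eyes.read_camera(c)
    for d in eyes.masks_of("roller",c)[:1]:
        x=d["rect"];print("roller",c,round(d["score"],2),np.round(x,1))
E
python3 - <<'E'
from h import *
plan([.5255,-.22],.062,.031)
rol();rol("side")
E
```

```text
t 4.85 p [ 0.5315 -0.4083  0.0617] F [ 0.3 -0.4  0.1] g 0.99690111038765 
cur axes
 [[ 0.002  0.999  0.032]
 [-0.001  0.032 -0.999]
 [-1.     0.002  0.001]] 
rotvec [ 0.0013  0.0007 -0.0015] shift now-axes cm [-4.000e-02  1.000e-02 -1.883e+01] shift target-axes cm [-3.000e-02 -1.000e-02 -1.883e+01]
roller wrist 0.95 [100.5  97.7 410.9 243.9]
roller side 0.66 [202.8 221.5 277.6 257.1]
```

Emit:
apply_moves --travel '[[0, 0, -0.4], [0, 0, -0.4], [0, 0, -0.4], [0, 0, -0.4], [0, 0, -0.4], [0, 0, -0.4], [0, 0, -0.4], [0, 0, -0.4]]' --turn '[[0, 0, 0], [0, 0, 0], [0, 0, 0], [0, 0, 0], [0, 0, 0], [0, 0, 0], [0, 0, 0], [0, 0, 0]]' --grip '[0, 0, 0, 0, 0, 0, 0, 0]'

```text
t: 5.72
eef_pos: [0.5301, -0.375, 0.0618]
tool_rot: [0.508, 0.492, 0.507, -0.492]
contact_force: [0.2, 0.1, 1.1]
gripper_width: 1.0
```

Emit:
apply_moves --travel '[[0, 0, -0.4], [0, 0, -0.4], [0, 0, -0.4], [0, 0, -0.4], [0, 0, -0.4], [0, 0, -0.4], [0, 0, -0.4], [0, 0, -0.4]]' --turn '[[0, 0, 0], [0, 0, 0], [0, 0, 0], [0, 0, 0], [0, 0, 0], [0, 0, 0], [0, 0, 0], [0, 0, 0]]' --grip '[0, 0, 0, 0, 0, 0, 0, 0]'

```text
t: 6.38
eef_pos: [0.5291, -0.339, 0.0618]
tool_rot: [0.509, 0.492, 0.507, -0.492]
contact_force: [0.4, 0.1, -0.4]
gripper_width: 1.001
```

Run:
```python
from h import *
plan([.5255,-.22],.062,.031)
rol();rol("side")
im=eyes.read_camera("wrist");cv2.imwrite("pics/w4.png",cv2.resize(im[:,:,::-1],(768,576)))
```

```text
t 6.3833 p [ 0.5291 -0.339   0.0618] F [ 0.4  0.1 -0.4] g 1.0014923462895913 
cur axes
 [[ 0.002  1.     0.031]
 [-0.002  0.031 -1.   ]
 [-1.     0.002  0.002]] 
rotvec [ 0.0002  0.0016 -0.0019] shift now-axes cm [-4.000e-02  1.000e-02 -1.191e+01] shift target-axes cm [-2.000e-02  1.000e-02 -1.191e+01]
roller wrist 0.97 [ 99.4 100.8 410.7 246. ]
roller side 0.84 [201.7 206.1 270.7 240.2]
```

View pics/w4.png

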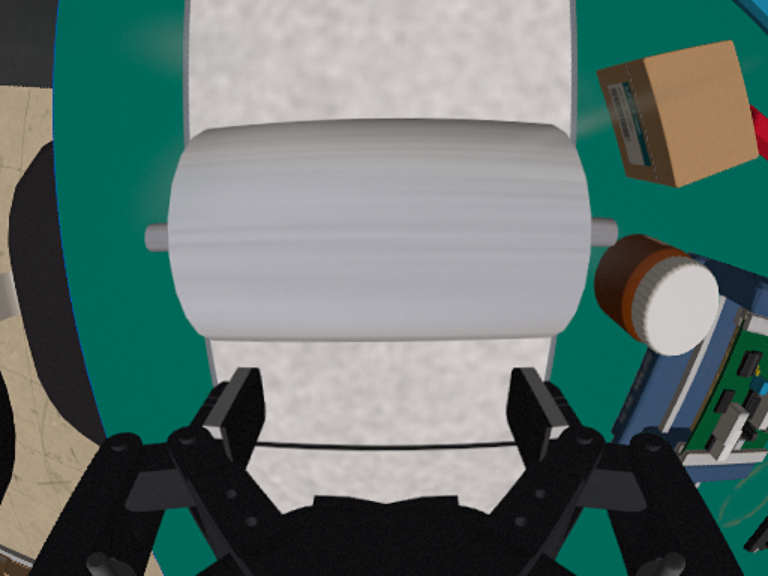

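```bash
cat >> h.py <<'E'
def roller_y(c="wrist"):
    """fit roller (x,y,yaw) to the mask's convex outline: drum + stubs projected silhouettes"""
    o=status.get_obs();eyes.read_camera(c);d=eyes.masks_of("roller",c)
    if not d: print("no mask");return
    m=d[0]["region"];K=eyes.calibration(c);a=np.linspace(0,2*np.pi,40)
    if c=="wrist":
        T=K["T_tool_cam"];Mt=rot(o["tool_rot"]);p=o["eef_pos"]+Mt@T[:3,3];M=Mt@T[:3,:3]
    else: _,p,M=cam(c)
    k=K["intrinsics"]
    def pr(P):
        q=(P-p)@M
        if c!="wrist": return (q/q[:,2:]@k.T)[:,:2]
        th=np.arctan2(np.hypot(q[:,0],q[:,1]),q[:,2]);return k[:2,2]+k[0,0]*(th/np.hypot(q[:,0],q[:,1]))[:,None]*q[:,:2]
    def ren(b):
        im=np.zeros(m.shape,np.uint8)
        for r,L in((.035,.055),(.005,.08)):
            P=np.array([[x,r*np.cos(t),.047+r*np.sin(t)] for x in np.linspace(-L,L,9) for t in a])
            cv2.fillConvexPoly(im,cv2.convexHull(np.round(pr(b2w(b,P))*16).astype(np.int32)),1,cv2.LINE_8,4)
        return im>0
    from scipy.optimize import minimize
    yc=o["eef_pos"][1]+.045 if c=="wrist" else -.29
    best=None
    for y0 in yc+np.arange(-.02,.12,.02):
        s=(ren([.525,y0,.03])^m).sum()
        if best is None or s<best[0]:best=(s,y0)
    r=minimize(lambda v:(ren([.525+v[0]/100,best[1]+v[1]/100,.03+v[2]/10])^m).sum(),[0,0,0],method="Nelder-Mead",options=dict(initial_simplex=[[0,0,0],[.5,0,0],[0,.8,0],[0,0,.5]],maxiter=120))
    v=r.x;print(c,"t",o["t"],"roller x,y,yaw",np.round([.525+v[0]/100,best[1]+v[1]/100,.03+v[2]/10],4),"miss",r.fun/m.sum())
E
python3 - <<'E'
from h import *
roller_y();roller_y("side");plan([.5255,-.22],.062,.031)
E
```

```text
wrist t 6.6333 roller x,y,yaw [ 0.5259 -0.2831  0.0412] miss 0.03149901331401594
side t 6.7333 roller x,y,yaw [ 0.5271 -0.2764  0.0537] miss 0.34681647940074906
t 6.8333 p [ 0.529  -0.3398  0.0618] F [-0.9  0.2  0.4] g 0.9960095329525608 
cur axes
 [[ 0.002  1.     0.031]
 [-0.002  0.031 -1.   ]
 [-1.     0.002  0.002]] 
rotvec [-0.0003  0.0018 -0.0019] shift now-axes cm [-4.000e-02  1.000e-02 -1.199e+01] shift target-axes cm [ -0.02   0.02 -11.99]
```

Emit:
apply_moves --travel '[[0, 0, -0.35], [0, 0, -0.35], [0, 0, -0.35], [0, 0, -0.35], [0, 0, -0.35], [0, 0, -0.35], [0, 0, -0.35], [0, 0, -0.35]]' --turn '[[0, 0, 0], [0, 0, 0], [0, 0, 0], [0, 0, 0], [0, 0, 0], [0, 0, 0], [0, 0, 0], [0, 0, 0]]' --grip '[0, 0, 0, 0, 0, 0, 0, 0]'

```text
t: 7.5
eef_pos: [0.528, -0.3099, 0.0617]
tool_rot: [0.508, 0.493, 0.506, -0.493]
contact_force: [-0.2, -0.4, -0.7]
gripper_width: 1.001
```

Emit:
apply_moves --travel '[[0, 0, -0.3], [0, 0, -0.3], [0, 0, -0.3], [0, 0, -0.3], [0, 0, -0.3], [0, 0, -0.3], [0, 0, -0.3], [0, 0, -0.3]]' --turn '[[0, 0, 0], [0, 0, 0], [0, 0, 0], [0, 0, 0], [0, 0, 0], [0, 0, 0], [0, 0, 0], [0, 0, 0]]' --grip '[0, 0, 0, 0, 0, 0, 0, 0]'

```text
t: 8.17
eef_pos: [0.5274, -0.2828, 0.0618]
tool_rot: [0.509, 0.492, 0.506, -0.492]
contact_force: [-0.3, -0.2, -0.4]
gripper_width: 0.996
```

Run:
```python
from h import *
roller_y();roller_y();plan([.5255,-.22],.062,.031)
```

```text
wrist t 8.1667 roller x,y,yaw [ 0.5235 -0.2381  0.0459] miss 0.030071289695398573
wrist t 8.2667 roller x,y,yaw [ 0.5235 -0.2346  0.0376] miss 0.03723211980376969
t 8.3667 p [ 0.5273 -0.2831  0.0618] F [-0.3 -0.3  0.2] g 0.99645373033604 
cur axes
 [[ 0.002  1.     0.03 ]
 [-0.002  0.03  -1.   ]
 [-1.     0.002  0.002]] 
rotvec [-0.0007  0.0021 -0.0021] shift now-axes cm [-0.04  0.01 -6.31] shift target-axes cm [-0.02  0.01 -6.31]
```

Emit:
apply_moves --travel '[[0, 0, -0.25], [0, 0, -0.25], [0, 0, -0.25], [0, 0, -0.25], [0, 0, -0.2], [0, 0, -0.2], [0, 0, -0.2], [0, 0, -0.2]]' --turn '[[0, 0, 0], [0, 0, 0], [0, 0, 0], [0, 0, 0], [0, 0, 0], [0, 0, 0], [0, 0, 0], [0, 0, 0]]' --grip '[0, 0, 0, 0, 0, 0, 0, 0]'

```text
t: 9.03
eef_pos: [0.5266, -0.2646, 0.0618]
tool_rot: [0.508, 0.493, 0.506, -0.493]
contact_force: [-0.3, 0.3, 0.8]
gripper_width: 0.998
```

Emit:
apply_moves --travel '[[0, 0, -0.2], [0, 0, -0.2], [0, 0, -0.2], [0, 0, -0.2], [0, 0, -0.2], [0, 0, -0.2], [0, 0, -0.2], [0, 0, -0.2]]' --turn '[[0, 0, 0], [0, 0, 0], [0, 0, 0], [0, 0, 0], [0, 0, 0], [0, 0, 0], [0, 0, 0], [0, 0, 0]]' --grip '[0, 0, 0, 0, 0, 0, 0, 0]'

```text
t: 9.7
eef_pos: [0.5261, -0.2467, 0.0617]
tool_rot: [0.508, 0.493, 0.506, -0.493]
contact_force: [-0.3, 0.6, -0.1]
gripper_width: 1.001
```

Run:
```python
from h import *
roller_y();roller_y();plan([.5255,-.22],.062,.031)
im=eyes.read_camera("wrist");cv2.imwrite("pics/w5.png",cv2.resize(im[:,:,::-1],(768,576)))
```

```text
wrist t 9.7 roller x,y,yaw [ 0.5215 -0.2016  0.0354] miss 0.024709750333915544
wrist t 9.8 roller x,y,yaw [ 0.5211 -0.1997  0.04  ] miss 0.031535013139588806
t 9.9 p [ 0.5262 -0.2469  0.0617] F [-0.3  0.8 -0.5] g 0.998884675955453 
cur axes
 [[ 0.002  1.     0.029]
 [-0.003  0.029 -1.   ]
 [-1.     0.002  0.003]] 
rotvec [-0.0023  0.0028 -0.0024] shift now-axes cm [-0.04  0.01 -2.69] shift target-axes cm [-0.03  0.02 -2.69]
```

View pics/w5.png

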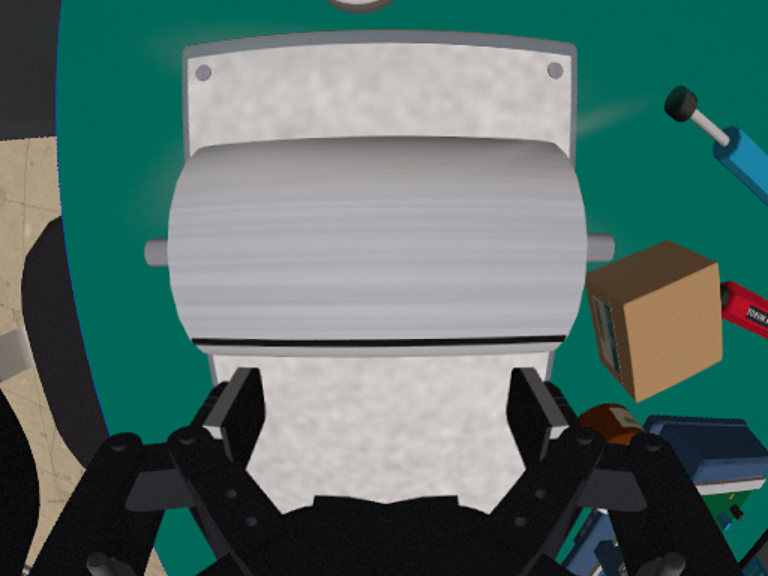

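The roller is square and nearly there, with the index line at about row 343 coming up the rear side. I'll work out the remaining travel from the index angle and from the board's end edge.

Run:
```python
from h import *
print("end mid outer",wun((381,30),.012),"inner",wun((381,44),.012))
print("corners",wun((184,46),.012),wun((576,46),.012))
r=-.1990
for z in(.05,.06,.065,.07,.075,.08):
    p=wun((378,343),z);print(z,p[1],np.hypot(p[1]-r,z-.047),"ang from top",np.arctan2(r-p[1],z-.047),"travel left",.035*np.arctan2(r-p[1],z-.047))
roller_y()
```

```text
end mid outer [ 0.52031298 -0.12110099  0.012     ] inner [ 0.52047782 -0.12682861  0.012     ]
corners [ 0.44069131 -0.1231367   0.012     ] [ 0.59842977 -0.11938009  0.012     ]
0.05 -0.23047357855009393 0.0316162323300695 ang from top 1.4757653891994096 travel left 0.05165178862197934
0.06 -0.225634600819341 0.029637846763988097 ang from top 1.1167245298863995 travel left 0.039085358546023984
0.065 -0.22321511195396454 0.030172365617283575 ang from top 0.9315728927334952 travel left 0.03260505124567233
0.07 -0.22079562308858808 0.031686735171358275 ang from top 0.7585185989243366 travel left 0.026548150962351785
0.075 -0.21837613422321162 0.034050471031043195 ang from top 0.6053398751095439 travel left 0.021186895628834038
0.08 -0.21595664535783515 0.03710158786078289 ang from top 0.47465641747366466 travel left 0.016612974611578266
wrist t 9.95 roller x,y,yaw [ 0.5214 -0.1977  0.0412] miss 0.03142711258616288
```

Emit:
apply_moves --travel '[[0, 0, -0.2], [0, 0, -0.2], [0, 0, -0.15], [0, 0, -0.15], [0, 0, -0.15], [0, 0, -0.15], [0, 0, -0.12], [0, 0, -0.12]]' --turn '[[0, 0, 0], [0, 0, 0], [0, 0, 0], [0, 0, 0], [0, 0, 0], [0, 0, 0], [0, 0, 0], [0, 0, 0]]' --grip '[0, 0, 0, 0, 0, 0, 0, 0]'

```text
t: 10.72
eef_pos: [0.5257, -0.234, 0.0617]
tool_rot: [0.508, 0.493, 0.505, -0.493]
contact_force: [-0.5, -0.1, -0.3]
gripper_width: 1.003
```

Run:
```python
from h import *
roller_y();roller_y();plan([.5255,-.2245],.062,.031)
```

```text
wrist t 10.7167 roller x,y,yaw [ 0.5211 -0.1893  0.0373] miss 0.031667876023634293
wrist t 10.8167 roller x,y,yaw [ 0.5212 -0.1881  0.038 ] miss 0.03171323795258509
t 10.9167 p [ 0.5257 -0.2342  0.0617] F [-0.1 -0.8 -0.1] g 1.00144765275519 
cur axes
 [[ 0.003  1.     0.028]
 [-0.003  0.028 -1.   ]
 [-1.     0.002  0.003]] 
rotvec [-0.0034  0.0032 -0.0024] shift now-axes cm [-0.04  0.01 -0.97] shift target-axes cm [-0.03  0.01 -0.97]
```

Emit:
apply_moves --travel '[[0, 0, -0.15], [0, 0, -0.15], [0, 0, -0.12], [0, 0, -0.12], [0, 0, -0.12], [0, 0, -0.12], [0, 0, -0.12], [0, 0, -0.12]]' --turn '[[0, 0, 0], [0, 0, 0], [0, 0, 0], [0, 0, 0], [0, 0, 0], [0, 0, 0], [0, 0, 0], [0, 0, 0]]' --grip '[0, 0, 0, 0, 0, 0, 0, 0]'

```text
t: 11.58
eef_pos: [0.5253, -0.2237, 0.0617]
tool_rot: [0.508, 0.493, 0.505, -0.494]
contact_force: [0.6, 0.4, -0.6]
gripper_width: 0.997
```

Run:
```python
from h import *
roller_y();plan([.5255,-.2245],.062,.031);roller_y()
im=eyes.read_camera("wrist");cv2.imwrite("pics/w6.png",cv2.resize(im[:,:,::-1],(768,576)))
```

```text
wrist t 11.5833 roller x,y,yaw [ 0.5204 -0.179   0.0417] miss 0.03081218011683813
t 11.6833 p [ 0.5254 -0.2235  0.0617] F [ 0.2 -0.1  0.7] g 1.0002433066135008 
cur axes
 [[ 0.003  1.     0.027]
 [-0.003  0.027 -1.   ]
 [-1.     0.002  0.003]] 
rotvec [-0.0039  0.0034 -0.0025] shift now-axes cm [-0.03  0.01  0.1 ] shift target-axes cm [-0.03  0.01  0.1 ]
wrist t 11.6833 roller x,y,yaw [ 0.5206 -0.1778  0.0361] miss 0.029951541396020208
```

View pics/w6.png

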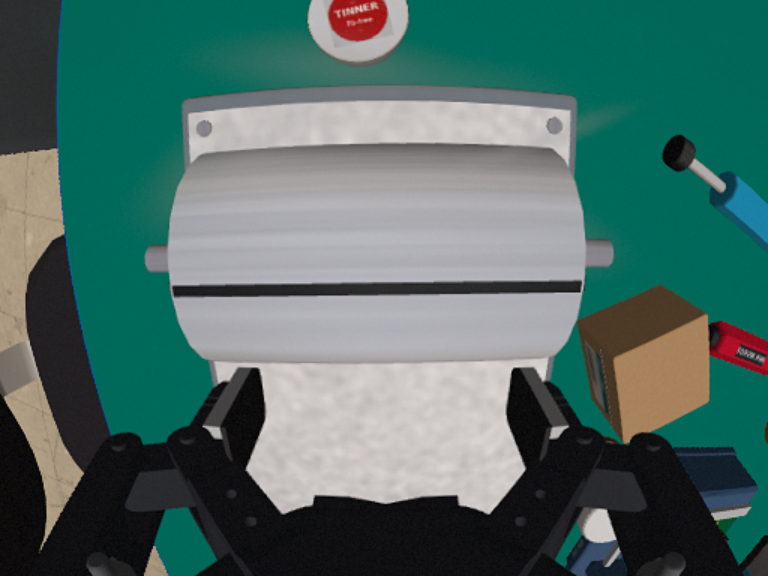

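Now the index line is nearly on top, at row ~290. I'll retract the fingers back and up, then check from higher.

Run:
```python
from h import *
p=wun((378,289),.082);print("index",p);print("end",wun((381,87),.012))
```

```text
index [ 0.52161564 -0.177255    0.082     ]
end [ 0.52037981 -0.12087567  0.012     ]
```

Emit:
apply_moves --travel '[[0, 0, 1], [0, 0, 1], [-1, 0, 1], [-2, 0, 1], [-3, 0, 1], [-3, 0, 0], [0, 0, 0], [0, 0, 0]]' --turn '[[0, 0, 0], [0, 0, 0], [0, 0, 0], [0, 0, 0], [0, 0, 0], [0, 0, 0], [0, 0, 0], [0, 0, 0]]' --grip '[0, 0, 0, 0, 0, 0, 0, 0]'

```text
t: 12.5
eef_pos: [0.5241, -0.2844, 0.154]
tool_rot: [0.506, 0.493, 0.505, -0.496]
contact_force: [0.4, 0.0, -0.6]
gripper_width: 0.998
```

Run:
```python
from h import *
roller_y();roller_y("scene");plan([.5255,-.2245],.062,.031)
im=eyes.read_camera("wrist");cv2.imwrite("pics/w7.png",cv2.resize(im[:,:,::-1],(768,576)))
a=eyes.read_camera("scene");cv2.imwrite("pics/s7.png",cv2.resize(a[120:270,200:400,::-1],(800,600),interpolation=3))
```

```text
wrist t 12.5 roller x,y,yaw [ 0.5201 -0.1767  0.0446] miss 0.04355142703284868
scene t 12.6 roller x,y,yaw [ 0.5231 -0.181   0.041 ] miss 0.03621399176954732
t 12.7 p [ 0.5237 -0.2823  0.1521] F [-0.1  0.7 -0.2] g 1.00051433871759 
cur axes
 [[-0.004  1.     0.023]
 [-0.002  0.023 -1.   ]
 [-1.    -0.004  0.001]] 
rotvec [-0.0076  0.0015  0.0041] shift now-axes cm [ 9.    0.36 -5.79] shift target-axes cm [ 9.01  0.36 -5.77]
```

View pics/w7.png

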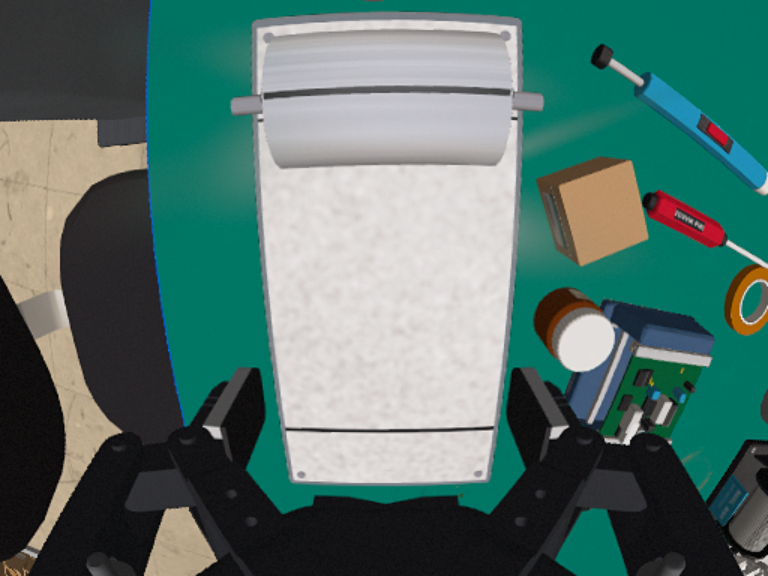

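View pics/s7.png

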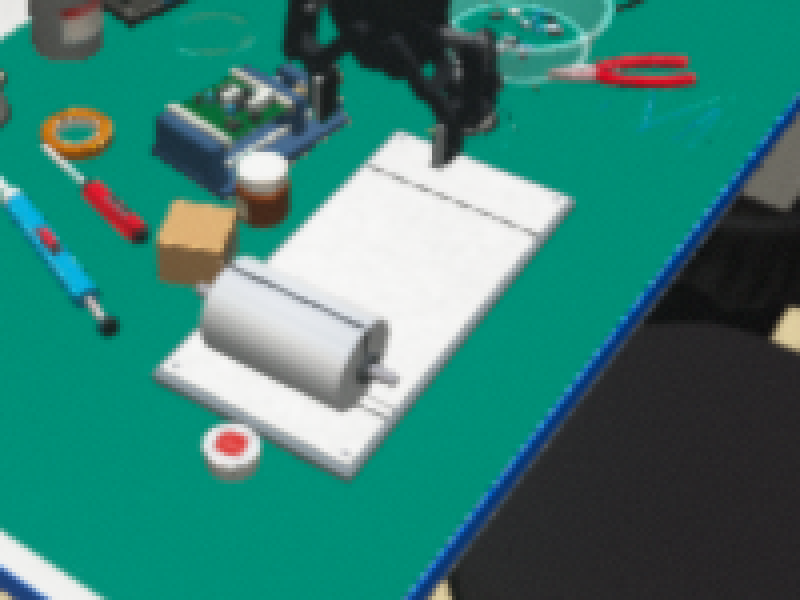

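Run:
```python
from h import *
for n,uv,z in(("dblL",(262,122),.012),("dblR",(515,119),.012),("singleL",(288,429),.012),("singleR",(494,430),.012),("idxL",(265,96),.082),("idxR",(511,92),.082),("stubL",(232,105),.047),("stubR",(543,101),.047),("endmid",(388,15),.012),("endnear",(391,483),.012)):print(n,np.round(wun(uv,z),4))
roller_y()
b=[.5243,-.2885,.03]
A=lambda u,v:((u+.5)/4-.5+200,(v+.5)/4-.5+120)
print("scene dbl near ends",unproj("scene",A(388,416),.012),unproj("scene",A(394,410),.012),"stub",unproj("scene",A(398,379),.047),"idx",unproj("scene",A(232,266),.082),unproj("scene",A(364,326),.082))
```

```text
dblL [ 0.4468 -0.1872  0.012 ]
dblR [ 0.5965 -0.1816  0.012 ]
singleL [ 0.4531 -0.4007  0.012 ]
singleR [ 0.6053 -0.3979  0.012 ]
idxL [ 0.468  -0.1792  0.082 ]
idxR [ 0.5743 -0.1747  0.082 ]
stubL [ 0.4402 -0.179   0.047 ]
stubR [ 0.6015 -0.1729  0.047 ]
endmid [ 0.5199 -0.1228  0.012 ]
endnear [ 0.5306 -0.4513  0.012 ]
wrist t 12.8 roller x,y,yaw [ 0.5203 -0.1766  0.0438] miss 0.04574080212131256
scene dbl near ends [ 0.44585492 -0.18082276  0.012     ] [ 0.44549321 -0.18776072  0.012     ] stub [ 0.44300764 -0.18482608  0.047     ] idx [ 0.57424647 -0.17798763  0.082     ] [ 0.47019159 -0.18269111  0.082     ]
```

```bash
python3 -c "
from h import *
print(bot.hand_in())"
```

```text
the job is handed in; nothing more can be done
None
```

I rolled the drum one full turn along the board with both fingertips of the open gripper. The tool point stayed at about 62 mm, so it never came near the 52 mm limit. I slowed down for the last stretch, backed the fingers off and up, and handed in at about 13 s; no verdict was reported.

What the last checks showed:
- **Position:** the two cameras differ slightly. The wrist camera puts the roller's axis 2 to 3 mm past the middle of the double line, and the scene camera puts it about 1 mm short. Both are within the 10 mm allowed. The roller's middle is within a few mm of the centre line.
- **Squareness:** the roller is about 0.01 rad off square to the board.
- **Index line:** it is on top. The line and the axis measured at the same place, to within about 2 mm.
- **Still:** the last two wrist-camera readings agreed to 0.1 mm.
- **Things around the board:** the tin, carton and jar look unmoved in the last scene picture. The spool was hidden behind the gripper there, and I did not check the wick again.
- **Half turn:** I saw the roller midway along the board with the index line out of sight, but did not measure its angle there.

One fit disagreed: a side-camera fit made mid-roll was poor because the gripper blocked the view, so I ignored it.

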